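Open and park the bench screw press, then draw out the pressed part

TASK

The end seal has just been pressed into the ball bushing in the small blue screw press. Wind the press open with its crank, anticlockwise seen from above, until you feel the stop collar on the spindle take up firmly on the orange buffer ring under the head, without forcing it; then ease the crank back a quarter turn so that the spindle stands free of the buffer but high above the bushing. Last, pull the loading slide gently all the way out by its black knob, with the bushing still standing upright in its nest, let go of everything, and leave the other things on the table where they are.

Things in the scene. Friction and masses are not known exactly. Their poses are not given: they have to be found in the camera images.
- press: blue bench screw press, fixed to the table: base 205 x 124 x 18 mm, column at its back (+x), head 40 mm thick with its top (round boss) 196 mm above the table, reaching 28 mm in front of the spindle axis. Origin on the vertical spindle axis at table height; x points to the column (back), -x to the open front, z up
- wheel_hub (a point): centre of the top of the dark handwheel's hub, on the spindle axis, 18 mm above the wheel's middle plane. The wheel (118 mm outside diameter, rim 13.6 mm thick, three spokes) turns about the press's z and rises with the spindle, 24 mm per turn anticlockwise from above. It runs with about 4 to 6 N at the handle and stays where it is left
- wheel_handle (a point): middle of the black revolving crank handle, an upright cylinder 18 mm wide and 49 mm long (24 mm above and below this point) on the wheel's rim, 45 mm from the spindle axis; it spins freely on its pin, so a hand can hold it without turning. This point is 18 mm above wheel_hub; it rises with the wheel by up to about 41 mm
- spindle: rising spindle; origin at the centre of the open lower rim of its steel pressing bell (32 mm outside, 25 inside), which covers the bushing's top or hangs just above it at first. A steel clamp collar (33 mm wide) on the screw between bell and head rises with it: the top stop. Where it is clamped varies, so the spindle meets the buffer 0.8 to 1.7 turns from the start: to be felt
- buffer: orange elastic buffer ring, 41 mm wide, 8 mm high, fixed under the head round the spindle; origin at the centre of its lower face. The collar bears on it when the press is fully open. Each further 10 mm of crank handle travel presses it about 140 N harder and takes about 12 N more at the handle; above 170 N, about 14 N more at the handle than free running, it is overloaded
- slide (a joint): travel of the steel loading slide towards the open front (press -x), m: 0 in (nest under the spindle), 0.065 fully out at its stop. Friction about 3 N
- slide_knob (a point): middle of the black upright pull knob on the slide's front end, a cylinder 19 mm in diameter and 30 mm long (15 mm above and below this point), 115 mm in front of the nest; 42 mm above the table at its lower end
- nest (a point): centre of the floor of the round aluminium nest on the slide, 34 mm above the table; its wall is 6 mm high, 24 mm inside
- bushing: steel ball bushing 21 mm in diameter, 30 mm high, standing loose in the nest; origin at the centre of its underside, z up its axis
- bushing_spare: bystander: another ball bushing 21 x 30 mm standing on the table; origin under it
- oiler: bystander: small white oiler bottle with red spout, 32 x 32 x 105 mm; origin under it
- bin_screws: bystander: yellow open bin of screws, 87 x 65 x 32 mm; origin under it
- nylon_foot: bystander: white nylon block 52 x 45 x 20 mm; origin under it
- shaft_12: bystander: steel shaft 12 mm in diameter, 110 mm long, lying; origin under its middle

How it is judged:
By the outcome, as a careful person would: the job done as asked, in the order asked, and still so for the second after the job is handed in, with the robot touching nothing.
It also fails if it takes over 72 s, if anything falls off the work surface, if the arm or the gripper's body presses on something with over 40 N, if the wrist force passes 120 N, or if a joint passes its speed limit or range.

ROBOT

A 6-joint arm with a two-finger parallel gripper is mounted at the origin on a cart in front of the work surface, level with it; the furniture and walls round the work are solid. World frame = base frame: x ahead of the robot, y to its left, z up, the work surface at z = 0. Lengths are in m, angles in rad, forces in N, time in s.
With the tool pointing down it reaches from about 0.35 to 0.85 m from the base axis. Payload 8.1 kg.
Tool frame: the origin (TCP) lies on the centre line of the jaws, within the pads' length; the fingertips stand 14 mm ahead of it and the grasp point (between the pads) lies 5 mm behind it; z points along the fingers, y is the line along which they close (so a half turn about z gives the same grasp; the last joint's range is limited). The gripper opens to 93 mm and grips with 3 to 60 N. Pads are 15 mm wide; open, the fingers measure 128 mm over their backs; the gripper's body (75 mm by 188 mm) begins 65 mm behind the grasp point.
Start: joints at [1.116, 0.13, 1.488, -0, 1.523, -0.085], TCP at [0.217, 0.559, 0.213] pointing down, gripper open.
Joint ranges: [-2.96, 2.96], [-0.89, 2.26], [0.02, 2.5], [-1.34, 4.48], [0, 2.73], [-2.66, 2.66]. Speed limits (rad/s): [2.39, 2.39, 2.79, 3.14, 3.14, 3.14].

INTERFACE

Orientations are given as a unit quaternion [x, y, z, w].
In Python, from workcell import manip gives the robot as it stands.
- The arm moves only by the shell command python3 -m pendant 'ROWS' [FORCE]. ROWS is JSON, a list that holds one entry, the list of rows, each a list of 7 numbers: the shift along the tool's x, y, z in m, then the turn, a rotation vector about the tool's x, y, z in degrees, then the opening, from 0 (shut) to 1 (fully open). In form: [[[tx, ty, tz, wx, wy, wz, grip], ...]]. A call has 1 to 5 rows; each row is the pose to reach, as a shift and turn from the pose commanded when the call began, along the tool's axes at that moment; what a row does not reach only later rows make up. A row lasts 1/12 s, in which the tool goes at most 41.7 mm and 7.16 degrees, less where a joint would pass 70% of its speed; a pose out of reach is approached as far as the arm can. A call with a gripper value outside its range is refused whole. The fingers move at their own pace and stop on an object; FORCE is the grip in N (left out, the last holds). Time passes only in rows, so rows that repeat a pose let the fingers close. It gives the time, the measured TCP pose, the force, the opening and the grip force at its end, in the units of the state.
- manip.get_obs(): the state, without advancing time (a new reading comes with each control period).
- manip.snapshot(name): name is "scene" or "top" or "wrist"; returns the picture (384x512x3 uint8, blue, green, red); there is no depth.
- manip.calibration(name): a dict with "K" (3x3 intrinsics, pixels), "R" (3x3) and "t" (3): a world point X has camera coordinates R X + t. Camera axes: x right, y down, z forward; pixel columns grow to the right and rows downward; lengths in m; the calibration is good to about 2 mm. A picture is of the moment at which its call begins: read the wrist's pose just before it. calibration takes no time and is no camera call; for the wrist camera it gives the pose at the moment of the call.
- manip.job_done(): hands the job in; it is judged then, once.
The state is a dict: "clock": time; "joints": joint angles; "qd": joint speeds; "effort": joint torques, N m; "tool_pos": TCP position; "tool_rot": TCP orientation; "force": force on the tool from outside, world axes, zero at the start; "wrist_torque": the same for the moment, N m; "opening": finger opening in m; "grasp_force": force on a finger pad.
Only numpy, scipy, OpenCV 4.12 (cv2) and the standard library are available. Lean on these libraries where they do the work, as an engineer would, in place of code of your own. Each camera call takes 0.05 s, during which the arm holds its last target. There are 200 camera calls.

## Working session

There is one attempt and no reset: what is moved stays moved. The work goes in short steps, Python scripts to look and compute and a shell command to move; the robot and the scene stay as the last step left them, time stands still between calls to the robot, and variables do not carry over. Pictures are saved under pics/ and viewed, at most 10 in all, crops included, and the job is handed in when it is done.

```bash
mkdir -p pics; ls
python3 - <<'E'
from workcell import manip
import cv2,numpy as np
for n in("scene","top"):
    cv2.imwrite(f"pics/{n}0.png",manip.snapshot(n))
    c=manip.calibration(n);print(n,np.round(c["K"],1).tolist(),np.round(c["R"],4).tolist(),np.round(c["t"],4).tolist())
o=manip.get_obs();print(o)
a=cv2.imread("pics/scene0.png");b=cv2.imread("pics/top0.png")
cv2.imwrite("pics/both0.png",cv2.resize(np.vstack([a,b])[:, :],(512,768))[:600]) if 0 else None
E
```

```text
pics
scene [[362.8, 0.0, 256.2], [0.0, 362.8, 192.6], [0.0, 0.0, 1.0]] [[0.7901, -0.6128, -0.011], [-0.4594, -0.5802, -0.6726], [0.4058, 0.5365, -0.74]] [-0.4936, 0.2548, 0.8227]
top [[493.4, 0.0, 253.0], [0.0, 493.4, 198.3], [0.0, 0.0, 1.0]] [[-0.1855, -0.9826, -0.0093], [-0.852, 0.1655, -0.4966], [0.4895, -0.0842, -0.8679]] [-0.0444, 0.5585, 0.9646]
{'clock': 0.1, 'joints': array([ 1.11561039e+00,  1.31080341e-01,  1.48918140e+00, -6.73720516e-06,
        1.52301827e+00, -8.53627639e-02]), 'qd': array([-1.24562754e-03, -1.35744534e-03, -1.99671132e-03, -7.43501358e-04,
       -5.68659874e-05,  6.66800957e-04]), 'effort': array([ 1.29600747e-03, -5.61338389e+01, -4.93097126e+01,  7.69800693e-02,
        2.91080395e-02, -4.44996078e-05]), 'tool_pos': array([0.21659444, 0.55896649, 0.21158949]), 'tool_rot': array([ 1.83859403e-01,  9.82952190e-01, -8.13948996e-04, -2.22016072e-04]), 'force': array([ 0.50005641,  0.60406257, -0.50023958]), 'wrist_torque': array([-0.01436202, -0.03968258,  0.01386019]), 'grasp_force': 0.0, 'opening': 0.09288746664156367}
```

View pics/scene0.png

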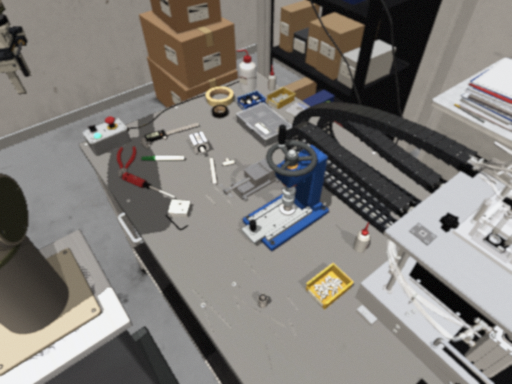

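View pics/top0.png

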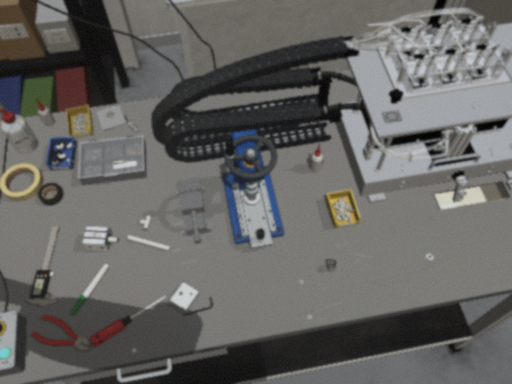

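The press stands at about (290,200) in scene and (255,190) in top. The knob is near scene (253,226) and top (261,234), and the wheel is near scene (291,157) and top (250,157). I'll enlarge both.

Run:
```python
import cv2,numpy as np
a=cv2.imread("pics/scene0.png")[115:255,230:340];b=cv2.imread("pics/top0.png")[120:260,205:315]
m=np.hstack([cv2.resize(x,None,fx=3.6,fy=3.6,interpolation=cv2.INTER_CUBIC) for x in(a,b)])
cv2.imwrite("pics/crop0.png",m);print(m.shape)
```

```text
(504, 792, 3)
```

View pics/crop0.png

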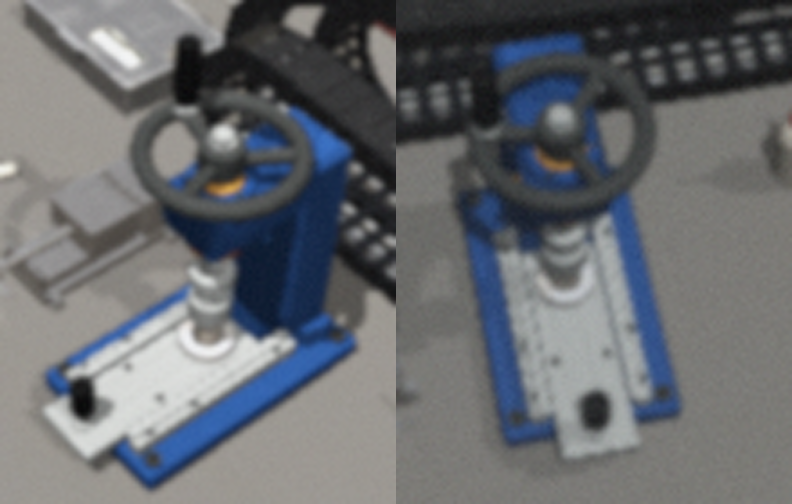

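The crop shows the hub top at scene (291.7,152.5) and top (250,152.8). The handle is at scene (282.2,134.4) and top (230.3,146), the knob at (253,225.5) and (260.3,234), and the nest at (287.8,209.4) and (252,197.2).

```bash
cat > h.py <<'E'
from workcell import manip
import cv2,numpy as np
from scipy.spatial.transform import Rotation as Ro
def P(n,c=None):
    c=c or manip.calibration(n);return np.array(c["K"])@np.c_[np.array(c["R"]),np.array(c["t"])]
def tri(a,b):
    x=cv2.triangulatePoints(P("scene"),P("top"),np.array(a,float),np.array(b,float)).ravel();return x[:3]/x[3]
def plane(n,uv,z):
    M=P(n);A=M[:,:3];o=-np.linalg.solve(A,M[:,3]);d=np.linalg.solve(A,[*uv,1]);return o+d*(z-o[2])/d[2]
def rel(p,o=None):
    o=o or manip.get_obs();return Ro.from_quat(o["tool_rot"]).inv().apply(np.array(p)-o["tool_pos"])
E
python3 - <<'E'
from h import *
np.set_printoptions(precision=4,suppress=True)
for n,a,b in(("hub",(291.7,152.5),(250,152.8)),("handle",(282.2,134.4),(230.3,146)),("knob",(253,225.5),(260.3,234)),("nest",(287.8,209.4),(252,197.2))):
    print(n,tri(a,b))
print(plane("scene",(253,225.5),.057),plane("top",(260.3,234),.057))
print(plane("scene",(287.8,209.4),.04),plane("top",(252,197.2),.04))
print(Ro.from_quat(manip.get_obs()["tool_rot"]).as_matrix())
E
```

```text
hub [ 0.6075 -0.1554  0.2309]
handle [ 0.6151 -0.1144  0.2548]
knob [ 0.4937 -0.1565  0.0551]
nest [ 0.6087 -0.1579  0.0332]
[ 0.4933 -0.1576  0.057 ] [ 0.4926 -0.1564  0.057 ]
[ 0.6046 -0.1619  0.04  ] [ 0.6049 -0.1572  0.04  ]
[[-0.9324  0.3614 -0.0007]
 [ 0.3615  0.9324 -0.0015]
 [ 0.0001 -0.0017 -1.    ]]
```

Run:
```python
from h import *
print(rel([0.55,0.05,0.34]),rel([0.614,-0.114,0.34]), (Ro.from_quat(manip.get_obs()["tool_rot"]).inv()*Ro.from_quat([0,1,0,0])).as_rotvec(degrees=True))
```

```text
[-0.49481297 -0.35426196 -0.12788277] [-0.61376387 -0.48404116 -0.12768082] [ -0.09380535  -0.02558673 -21.18928337]
```

```bash
python3 -m pendant '[[[0,0,-0.04,0,0,-7,1],[-0.03,-0.02,-0.08,0,0,-14,1],[-0.06,-0.04,-0.11,0,0,-21.2,1],[-0.09,-0.06,-0.128,-0.1,0,-21.2,0.5],[-0.125,-0.083,-0.128,-0.1,0,-21.2,0.5]]]'
python3 - <<'E'
from h import *
print(rel([0.606,-0.10,0.335]))
E
```

```text
clock: 0.52
tool_pos: [0.2959, 0.4486, 0.3428]
tool_rot: [-0.002, 1.0, 0.003, 0.002]
force: [1.1, 1.8, 0.9]
opening: 0.0838
grasp_force: 0.0
[-0.30838279 -0.54955106  0.00544651]
```

```bash
python3 -m pendant '[[[-0.02,-0.035,0,0,0,0,0.5],[-0.04,-0.07,0,0,0,0,0.5],[-0.06,-0.105,0,0,0,0,0.5],[-0.08,-0.14,0,0,0,0,0.5],[-0.1,-0.175,0,0,0,0,0.5]]]' >/dev/null; python3 -m pendant '[[[-0.02,-0.035,0,0,0,0,0.5],[-0.04,-0.07,0,0,0,0,0.5],[-0.06,-0.105,0,0,0,0,0.5],[-0.08,-0.14,0,0,0,0,0.5],[-0.1,-0.175,0,0,0,0,0.5]]]' ; python3 -m pendant '[[[-0.02,-0.035,0,0,0,0,0.5],[-0.04,-0.07,0,0,0,0,0.5],[-0.06,-0.1,0,0,0,0,0.5],[-0.075,-0.13,0,0,0,0,0.5],[-0.085,-0.14,0,0,0,0,0.5]]]'
python3 - <<'E'
from h import *
im=manip.snapshot("wrist");cv2.imwrite("pics/w1.png",im)
import pickle;pickle.dump(manip.calibration("wrist"),open("w1.pkl","wb"))
print(manip.get_obs()["tool_pos"],manip.get_obs()["tool_rot"])
E
```

```text
clock: 1.35
tool_pos: [0.4958, 0.0963, 0.3377]
tool_rot: [-0.0, 1.0, 0.001, 0.0]
force: [0.3, 1.8, -0.1]
opening: 0.0463
grasp_force: 0.0
clock: 1.77
tool_pos: [0.581, -0.0459, 0.3365]
tool_rot: [0.002, 1.0, 0.0, -0.001]
force: [0.5, -1.0, 0.7]
opening: 0.0462
grasp_force: 0.0
[ 0.58174097 -0.04607084  0.33603964] [ 1.95294899e-03  9.99997748e-01  3.58865499e-04 -7.49769838e-04]
```

View pics/w1.png

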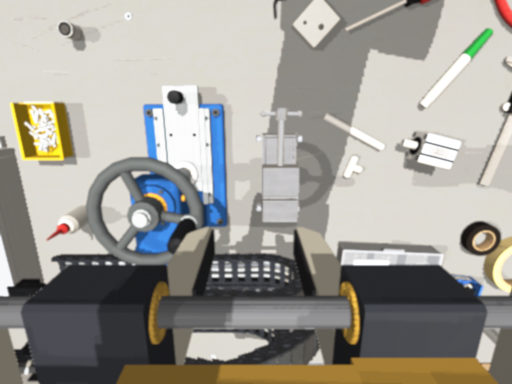

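The wheel hub is at about (143,217). The black handle runs from about (193,222) to (178,245), partly beside the left finger.

Run:
```python
from h import *
import pickle
np.set_printoptions(precision=4,suppress=True)
c=pickle.load(open("w1.pkl","rb"));M=P("",c);C=-np.array(c["R"]).T@c["t"];print("cam",C,np.array(c["R"]).tolist())
im=cv2.imread("pics/w1.png")[145:275,75:215]
cv2.imwrite("pics/w1c.png",cv2.resize(im,None,fx=4,fy=4,interpolation=cv2.INTER_CUBIC))
def pl(uv,z):
    d=np.linalg.solve(M[:,:3],[*uv,1]);return C+d*(z-C[2])/d[2]
print("hub",pl((143,217),.231),"knobtop",pl((176,97),.072))
for h in((0.613,-.114),(.617,-.114)):
  for z in(.225,.273):
    q=M@[*h,z,1];print(h,z,q[:2]/q[2])
```

```text
cam [ 0.5012 -0.046   0.5075] [[0.004390974767708782, 0.9999898833726749, 0.0009759574242782353], [0.9587269840050613, -0.004487249126806117, 0.2842928678947703], [0.2842943711738745, -0.00031264609166985907, -0.9587369883191497]]
hub [ 0.6073 -0.1524  0.231 ] knobtop [ 0.4952 -0.1505  0.072 ]
(0.613, -0.114) 0.225 [184.7251 220.0332]
(0.613, -0.114) 0.273 [172.4247 241.3291]
(0.617, -0.114) 0.225 [185.0009 223.812 ]
(0.617, -0.114) 0.273 [172.8039 245.6885]
```

View pics/w1c.png

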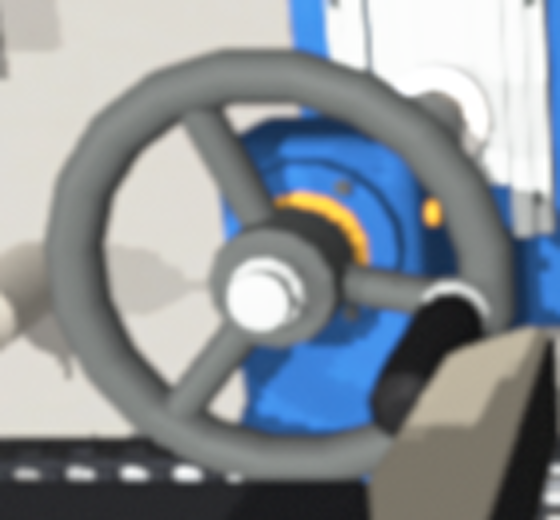

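The zoom shows the hub top at (140,218.8), the handle base at (188.7,220) and the handle top at (175,245).

Run:
```python
from h import *
import pickle
np.set_printoptions(precision=4,suppress=True)
c=pickle.load(open("w1.pkl","rb"));M=P("",c);C=-np.array(c["R"]).T@c["t"]
def pl(uv,z):
    d=np.linalg.solve(M[:,:3],[*uv,1]);return C+d*(z-C[2])/d[2]
print("hub",pl((140,218.8),.231),"base",pl((188.7,220),.225),"top",pl((175,245),.273))
print(rel([.6155,-.1115,.29]))
```

```text
hub [ 0.6092 -0.1555  0.231 ] base [ 0.613  -0.1101  0.225 ] top [ 0.6164 -0.1121  0.273 ]
[-0.0341 -0.0653  0.0459]
```

```bash
python3 -m pendant '[[[-0.017,-0.033,0.017,0,0,0,0.5],[-0.034,-0.066,0.034,0,0,0,0.5],[-0.034,-0.066,0.06,0,0,0,0.5],[-0.034,-0.066,0.084,0,0,0,0.5],[-0.034,-0.066,0.084,0,0,0,0.5]]]' 40; python3 -m pendant '[[[0,0,0,0,0,0,0.05],[0,0,0,0,0,0,0.05],[0,0,0,0,0,0,0.05],[0,0,0,0,0,0,0.05],[0,0,0,0,0,0,0.05]]]' 40
python3 - <<'E'
from h import *
cv2.imwrite("pics/w2.png",np.hstack([cv2.resize(manip.snapshot("wrist"),(400,300)),cv2.resize(manip.snapshot("scene")[90:240,200:400],(400,300))]))
E
```

```text
clock: 2.23
tool_pos: [0.6115, -0.1069, 0.2465]
tool_rot: [0.0, 1.0, 0.002, -0.005]
force: [-0.0, 0.5, -0.3]
opening: 0.0466
grasp_force: 0.0
clock: 2.65
tool_pos: [0.6153, -0.1083, 0.2559]
tool_rot: [-0.0, 1.0, -0.0, 0.002]
force: [1.1, -9.0, 1.5]
opening: 0.0179
grasp_force: 4.6
```

View pics/w2.png

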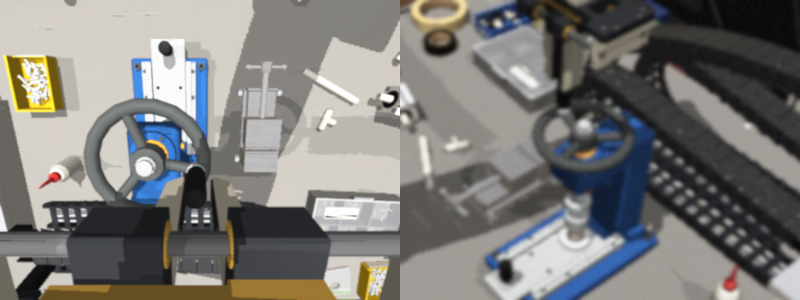

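The handle is between the pads (opening 18 mm). I'll let it settle and write the guard.

```bash
cat > chk.py <<'E'
# guard: prints state; exits 1 if the tangential resistance exceeds the limit
import sys
from h import *
o=manip.get_obs();d=o["tool_pos"][:2]-[.608,-.1555];a=np.arctan2(d[1],d[0]);t=np.array([-np.sin(a),np.cos(a)])
F=-o["force"][:2]@t;Fr=o["force"][:2]@d/np.hypot(*d)
print("t%.2f ang%.0f r%.4f z%.4f Ft%.1f Fr%.1f Fz%.1f g%.0f"%(o["clock"],np.degrees(a),np.hypot(*d),o["tool_pos"][2],F,Fr,o["force"][2],o["grasp_force"]))
sys.exit(F>float(sys.argv[1]))
E
python3 -m pendant '[[[0,0,0,0,0,0,0.05],[0,0,0,0,0,0,0.05],[0,0,0,0,0,0,0.05]]]' 40;python3 chk.py 30
python3 - <<'E'
import numpy as np
# tool-frame increments (x=-dX,y=dY,z=-dZ) over 45deg in 9deg steps from successive starts
for s in range(81,81+360,45):
    r=np.radians(s+9*np.arange(6));x=.045*np.cos(r);y=.045*np.sin(r)
    print(s,[[round(-(x[i]-x[0]),4),round(y[i]-y[0],4),round(-.0006*i,4)] for i in range(1,6)])
E
```

```text
clock: 3.0
tool_pos: [0.6153, -0.1091, 0.2561]
tool_rot: [0.0, 1.0, -0.001, 0.002]
force: [1.3, -5.5, 3.5]
opening: 0.017
grasp_force: 40.0
t3.00 ang81 r0.0470 z0.2561 Ft2.1 Fr-5.3 Fz3.5 g40
81 [[np.float64(0.007), np.float64(0.0006), -0.0006], [np.float64(0.0141), np.float64(0.0), -0.0012], [np.float64(0.0209), np.float64(-0.0016), -0.0018], [np.float64(0.0275), np.float64(-0.0044), -0.0024], [np.float64(0.0335), np.float64(-0.008), -0.003]]
126 [[np.float64(0.0054), np.float64(-0.0046), -0.0006], [np.float64(0.01), np.float64(-0.01), -0.0012], [np.float64(0.0136), np.float64(-0.016), -0.0018], [np.float64(0.0163), np.float64(-0.0225), -0.0024], [np.float64(0.018), np.float64(-0.0294), -0.003]]
171 [[np.float64(0.0006), np.float64(-0.007), -0.0006], [np.float64(0.0), np.float64(-0.0141), -0.0012], [np.float64(-0.0016), np.float64(-0.0209), -0.0018], [np.float64(-0.0044), np.float64(-0.0275), -0.0024], [np.float64(-0.008), np.float64(-0.0335), -0.003]]
216 [[np.float64(-0.0046), np.float64(-0.0054), -0.0006], [np.float64(-0.01), np.float64(-0.01), -0.0012], [np.float64(-0.016), np.fl
[... 462 characters left out ...]
.01), np.float64(0.01), -0.0012], [np.float64(-0.0136), np.float64(0.016), -0.0018], [np.float64(-0.0163), np.float64(0.0225), -0.0024], [np.float64(-0.018), np.float64(0.0294), -0.003]]
351 [[np.float64(-0.0006), np.float64(0.007), -0.0006], [np.float64(-0.0), np.float64(0.0141), -0.0012], [np.float64(0.0016), np.float64(0.0209), -0.0018], [np.float64(0.0044), np.float64(0.0275), -0.0024], [np.float64(0.008), np.float64(0.0335), -0.003]]
396 [[np.float64(0.0046), np.float64(0.0054), -0.0006], [np.float64(0.01), np.float64(0.01), -0.0012], [np.float64(0.016), np.float64(0.0136), -0.0018], [np.float64(0.0225), np.float64(0.0163), -0.0024], [np.float64(0.0294), np.float64(0.018), -0.003]]False
```

```bash
python3 -m pendant '[[[0.007,0,-0.0006,0,0,0,0.05],[0.014,-0.0005,-0.0012,0,0,0,0.05],[0.021,-0.002,-0.0018,0,0,0,0.05],[0.0275,-0.005,-0.0024,0,0,0,0.05],[0.0335,-0.0085,-0.003,0,0,0,0.05]]]' 40 >/dev/null;python3 chk.py 15 && python3 -m pendant '[[[0.0054,-0.0046,-0.0006,0,0,0,0.05],[0.01,-0.01,-0.0012,0,0,0,0.05],[0.0136,-0.016,-0.0018,0,0,0,0.05],[0.0163,-0.0225,-0.0024,0,0,0,0.05],[0.018,-0.0294,-0.003,0,0,0,0.05]]]' >/dev/null;python3 chk.py 15 && python3 -m pendant '[[[0.0006,-0.007,-0.0006,0,0,0,0.05],[0,-0.014,-0.0012,0,0,0,0.05],[-0.0016,-0.021,-0.0018,0,0,0,0.05],[-0.0044,-0.0275,-0.0024,0,0,0,0.05],[-0.008,-0.0335,-0.003,0,0,0,0.05]]]' >/dev/null;python3 chk.py 15
```

```text
t3.42 ang123 r0.0467 z0.2589 Ft5.0 Fr-4.4 Fz0.1 g40
t3.42 ang123 r0.0467 z0.2589 Ft5.0 Fr-4.4 Fz0.1 g40
t3.42 ang123 r0.0467 z0.2589 Ft5.0 Fr-4.4 Fz0.1 g40False
False
False
```

```bash
sed -i 's/sys.exit(F>float(sys.argv\[1\]))/sys.exit(int(F>float(sys.argv[1])))/' chk.py; python3 -m pendant '[[[0.0054,-0.0046,-0.0006,0,0,0,0.05],[0.01,-0.01,-0.0012,0,0,0,0.05],[0.0136,-0.016,-0.0018,0,0,0,0.05],[0.0163,-0.0225,-0.0024,0,0,0,0.05],[0.018,-0.0294,-0.003,0,0,0,0.05]]]' >/dev/null;python3 chk.py 15 && python3 -m pendant '[[[0.0006,-0.007,-0.0006,0,0,0,0.05],[0,-0.014,-0.0012,0,0,0,0.05],[-0.0016,-0.021,-0.0018,0,0,0,0.05],[-0.0044,-0.0275,-0.0024,0,0,0,0.05],[-0.008,-0.0335,-0.003,0,0,0,0.05]]]' >/dev/null;python3 chk.py 15
```

```text
t3.83 ang166 r0.0454 z0.2619 Ft6.5 Fr0.8 Fz5.2 g40
t4.25 ang-148 r0.0439 z0.2651 Ft7.4 Fr5.7 Fz10.0 g40
```

```bash
python3 -m pendant '[[[-0.004,-0.006,-0.0008,0,0,0,0.05],[-0.009,-0.011,-0.0016,0,0,0,0.05],[-0.015,-0.0151,-0.0022,0,0,0,0.05],[-0.0215,-0.0178,-0.003,0,0,0,0.05],[-0.0284,-0.0195,-0.0036,0,0,0,0.05]]]' >/dev/null;python3 chk.py 13 && python3 -m pendant '[[[-0.007,-0.0006,-0.0006,0,0,0,0.05],[-0.0141,0,-0.0012,0,0,0,0.05],[-0.0209,0.0016,-0.0018,0,0,0,0.05],[-0.0275,0.0044,-0.0026,0,0,0,0.05],[-0.0335,0.008,-0.0034,0,0,0,0.05]]]' >/dev/null;python3 chk.py 13
```

```text
t4.67 ang-102 r0.0443 z0.2681 Ft6.9 Fr0.6 Fz5.4 g40
t5.08 ang-56 r0.0440 z0.2713 Ft4.9 Fr1.2 Fz2.5 g40
```

```bash
python3 -m pendant '[[[-0.0054,0.0046,-0.0006,0,0,0,0.05],[-0.01,0.01,-0.0012,0,0,0,0.05],[-0.0136,0.016,-0.0018,0,0,0,0.05],[-0.0163,0.0225,-0.0024,0,0,0,0.05],[-0.018,0.0294,-0.003,0,0,0,0.05]]]' >/dev/null;python3 chk.py 13;python3 - <<'E'
import numpy as np
for s in range(-9,351,9):
    r=np.radians([s,s+9]);print(s,"%.4f %.4f"%(-.045*np.diff(np.cos(r))[0],.045*np.diff(np.sin(r))[0]),end="; ")
E
```

```text
t5.50 ang-9 r0.0442 z0.2744 Ft6.1 Fr2.0 Fz1.3 g40
-9 -0.0006 0.0070; 0 0.0006 0.0070; 9 0.0016 0.0069; 18 0.0027 0.0065; 27 0.0037 0.0060; 36 0.0046 0.0054; 45 0.0054 0.0046; 54 0.0060 0.0037; 63 0.0065 0.0027; 72 0.0069 0.0016; 81 0.0070 0.0006; 90 0.0070 -0.0006; 99 0.0069 -0.0016; 108 0.0065 -0.0027; 117 0.0060 -0.0037; 126 0.0054 -0.0046; 135 0.0046 -0.0054; 144 0.0037 -0.0060; 153 0.0027 -0.0065; 162 0.0016 -0.0069; 171 0.0006 -0.0070; 180 -0.0006 -0.0070; 189 -0.0016 -0.0069; 198 -0.0027 -0.0065; 207 -0.0037 -0.0060; 216 -0.0046 -0.0054; 225 -0.0054 -0.0046; 234 -0.0060 -0.0037; 243 -0.0065 -0.0027; 252 -0.0069 -0.0016; 261 -0.0070 -0.0006; 270 -0.0070 0.0006; 279 -0.0069 0.0016; 288 -0.0065 0.0027; 297 -0.0060 0.0037; 306 -0.0054 0.0046; 315 -0.0046 0.0054; 324 -0.0037 0.0060; 333 -0.0027 0.0065; 342 -0.0016 0.0069;
```

```bash
python3 -m pendant '[[[-0.0003,0.0035,-0.0003,0,0,0,0.05],[-0.0006,0.007,-0.0006,0,0,0,0.05]]]' >/dev/null; python3 chk.py 9.5 && python3 -m pendant '[[[0.0003,0.0035,-0.0003,0,0,0,0.05],[0.0006,0.007,-0.0006,0,0,0,0.05]]]' >/dev/null && python3 chk.py 9.5 && python3 -m pendant '[[[0.0007,0.0035,-0.0003,0,0,0,0.05],[0.0016,0.0069,-0.0006,0,0,0,0.05]]]' >/dev/null && python3 chk.py 9.5 && python3 -m pendant '[[[0.0012,0.0033,-0.0003,0,0,0,0.05],[0.0027,0.0065,-0.0006,0,0,0,0.05]]]' >/dev/null && python3 chk.py 9.5 && python3 -m pendant '[[[0.0018,0.0031,-0.0003,0,0,0,0.05],[0.0037,0.006,-0.0006,0,0,0,0.05]]]' >/dev/null && python3 chk.py 9.5 && python3 -m pendant '[[[0.0023,0.0028,-0.0003,0,0,0,0.05],[0.0046,0.0054,-0.0006,0,0,0,0.05]]]' >/dev/null && python3 chk.py 9.5 && python3 -m pendant '[[[0.0027,0.0024,-0.0003,0,0,0,0.05],[0.0054,0.0046,-0.0006,0,0,0,0.05]]]' >/dev/null && python3 chk.py 9.5 && python3 -m pendant '[[[0.003,0.0019,-0.0003,0,0,0,0.05],[0.006,0.0037,-0.0006,0,0,0,0.05]]]' >/dev/null && python3 chk.py 9.5 && python3 -m pendant '[[[0.0032,0.0014,-0.0003,0,0,0,0.05],[0.0065,0.0027,-0.0006,0,0,0,0.05]]]' >/dev/null && python3 chk.py 9.5 && python3 -m pendant '[[[0.0034,0.0009,-0.0003,0,0,0,0.05],[0.0069,0.0016,-0.0006,0,0,0,0.05]]]' >/dev/null && python3 chk.py 9.5
```

```text
t5.67 ang1 r0.0444 z0.2750 Ft5.3 Fr1.0 Fz1.6 g40
t5.83 ang10 r0.0444 z0.2756 Ft5.5 Fr1.9 Fz2.6 g40
t6.00 ang19 r0.0447 z0.2762 Ft5.4 Fr1.5 Fz2.3 g40
t6.17 ang28 r0.0449 z0.2767 Ft4.5 Fr2.0 Fz2.4 g40
t6.33 ang37 r0.0451 z0.2774 Ft5.0 Fr0.6 Fz2.0 g40
t6.50 ang46 r0.0453 z0.2780 Ft5.3 Fr-1.1 Fz2.1 g40
t6.67 ang55 r0.0455 z0.2785 Ft5.0 Fr-0.2 Fz1.6 g40
t6.83 ang64 r0.0458 z0.2791 Ft5.1 Fr-0.4 Fz2.2 g40
t7.00 ang73 r0.0459 z0.2796 Ft5.5 Fr-1.5 Fz1.2 g40
t7.17 ang82 r0.0460 z0.2803 Ft5.3 Fr-2.1 Fz2.5 g40
```

```bash
python3 -m pendant '[[[0.0035,0.0003,-0.0003,0,0,0,0.05],[0.007,0.0005,-0.0006,0,0,0,0.05]]]' >/dev/null; python3 chk.py 7.5 && python3 -m pendant '[[[0.0035,-0.0003,-0.0003,0,0,0,0.05],[0.007,-0.0007,-0.0006,0,0,0,0.05]]]' >/dev/null && python3 chk.py 7.5 && python3 -m pendant '[[[0.0035,-0.0007,-0.0003,0,0,0,0.05],[0.0069,-0.0017,-0.0006,0,0,0,0.05]]]' >/dev/null && python3 chk.py 7.5 && python3 -m pendant '[[[0.0033,-0.0013,-0.0003,0,0,0,0.05],[0.0065,-0.0028,-0.0006,0,0,0,0.05]]]' >/dev/null && python3 chk.py 7.5 && python3 -m pendant '[[[0.0031,-0.0018,-0.0003,0,0,0,0.05],[0.006,-0.0037,-0.0006,0,0,0,0.05]]]' >/dev/null && python3 chk.py 7.5 && python3 -m pendant '[[[0.0028,-0.0023,-0.0003,0,0,0,0.05],[0.0054,-0.0046,-0.0006,0,0,0,0.05]]]' >/dev/null && python3 chk.py 7.5 && python3 -m pendant '[[[0.0024,-0.0027,-0.0003,0,0,0,0.05],[0.0046,-0.0054,-0.0006,0,0,0,0.05]]]' >/dev/null && python3 chk.py 7.5 && python3 -m pendant '[[[0.0019,-0.003,-0.0003,0,0,0,0.05],[0.0037,-0.006,-0.0006,0,0,0,0.05]]]' >/dev/null && python3 chk.py 7.5 && python3 -m pendant '[[[0.0014,-0.0033,-0.0003,0,0,0,0.05],[0.0027,-0.0065,-0.0006,0,0,0,0.05]]]' >/dev/null && python3 chk.py 7.5 && python3 -m pendant '[[[0.0009,-0.0035,-0.0003,0,0,0,0.05],[0.0016,-0.0069,-0.0006,0,0,0,0.05]]]' >/dev/null && python3 chk.py 7.5
```

```text
t7.33 ang91 r0.0462 z0.2808 Ft4.4 Fr-1.3 Fz1.1 g40
t7.50 ang99 r0.0462 z0.2814 Ft6.0 Fr-1.9 Fz-0.1 g40
t7.67 ang108 r0.0463 z0.2820 Ft4.9 Fr-2.6 Fz0.7 g40
t7.83 ang117 r0.0463 z0.2826 Ft5.1 Fr-2.4 Fz1.3 g40
t8.00 ang125 r0.0464 z0.2831 Ft4.7 Fr-2.5 Fz0.9 g40
t8.17 ang134 r0.0463 z0.2836 Ft10.0 Fr-4.6 Fz-1.7 g40
```

```bash
python3 -m pendant '[[[0.0009,-0.001,-0.0001,0,0,0,0.05],[0.0017,-0.002,-0.0002,0,0,0,0.05]]]' >/dev/null; python3 chk.py 12
```

```text
t8.33 ang135 r0.0463 z0.2837 Ft14.3 Fr-4.8 Fz-2.0 g40
```

The stop was felt: about 5.2 N free, then 14.3 N (about +9 N, or roughly 105 N on the buffer). Now easing back a quarter turn.

```bash
python3 -m pendant '[[[-0.0054,0.0046,0.0006,0,0,0,0.05],[-0.0114,0.0083,0.0012,0,0,0,0.05],[-0.0179,0.011,0.0018,0,0,0,0.05],[-0.0248,0.0126,0.0024,0,0,0,0.05],[-0.0318,0.0132,0.003,0,0,0,0.05]]]' >/dev/null; python3 chk.py 12; python3 -m pendant '[[[-0.007,-0.0006,0.0006,0,0,0,0.05],[-0.0139,-0.0022,0.0012,0,0,0,0.05],[-0.0204,-0.0049,0.0018,0,0,0,0.05],[-0.0264,-0.0086,0.0024,0,0,0,0.05],[-0.0318,-0.0132,0.003,0,0,0,0.05]]]' >/dev/null; python3 chk.py 12;  python3 -m pendant '[[[0,0,0,0,0,0,0.05],[0,0,0,0,0,0,0.05]]]' >/dev/null; python3 chk.py 12
```

```text
t8.75 ang94 r0.0453 z0.2813 Ft-3.1 Fr3.2 Fz8.0 g40
t9.17 ang48 r0.0444 z0.2783 Ft-2.8 Fr5.6 Fz5.7 g40
t9.33 ang46 r0.0441 z0.2782 Ft3.3 Fr6.2 Fz4.7 g40
```

```bash
python3 -m pendant '[[[0,0,0,0,0,0,0.45],[0,0,0,0,0,0,0.45],[0,0,0,0,0,0,0.45],[0,0,0,0,0,0,0.45],[0,0,0,0,0,0,0.45]]]'; python3 -m pendant '[[[0,0,-0.02,0,0,0,0.45],[0,0,-0.045,0,0,0,0.45],[0,0,-0.07,0,0,0,0.45],[0,0,-0.075,0,0,0,0.45],[0,0,-0.075,0,0,0,0.45]]]'
python3 - <<'E'
from h import *
np.set_printoptions(precision=4,suppress=True)
print(rel([.43,-.157,.35]), rel([.494,-.157,.057]))
cv2.imwrite("pics/s3.png",np.hstack([cv2.resize(manip.snapshot("scene")[90:240,200:400],(400,300),interpolation=2),cv2.resize(manip.snapshot("wrist"),(400,300))]))
E
```

```text
clock: 9.75
tool_pos: [0.6362, -0.1246, 0.2761]
tool_rot: [-0.0, 1.0, 0.001, -0.0]
force: [-0.2, -0.5, 1.1]
opening: 0.0409
grasp_force: 0.0
clock: 10.17
tool_pos: [0.6374, -0.1251, 0.3543]
tool_rot: [-0.0, 1.0, 0.0, 0.002]
force: [0.1, 0.0, 0.0]
opening: 0.0418
grasp_force: 0.0
[ 0.2074 -0.0319  0.0033] [ 0.1448 -0.032   0.2966]
```

View pics/s3.png

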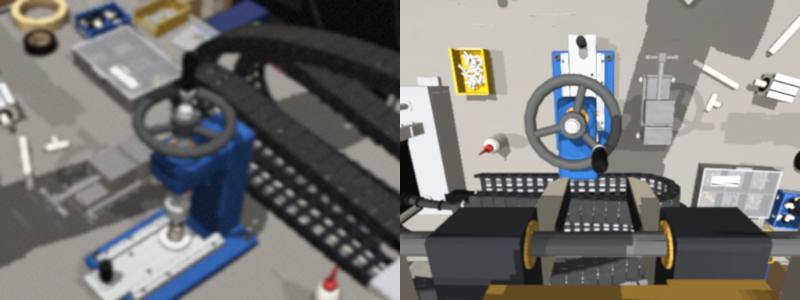

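Scene view: the spindle is raised, the bushing is in the nest at about (175,240), and the handle is free. Wrist view: the knob is at about (580,42). Moving over the knob.

```bash
python3 -m pendant '[[[0.036,-0.008,0,0,0,0,0.45],[0.072,-0.016,0,0,0,0,0.45],[0.108,-0.024,0,0,0,0,0.45],[0.146,-0.032,0,0,0,0,0.45],[0.146,-0.032,0.02,0,0,0,0.45]]]'; python3 -m pendant '[[[0,0,0.04,0,0,0,0.45],[0,0,0.08,0,0,0,0.45],[0,0,0.12,0,0,0,0.45],[0,0,0.14,0,0,0,0.45],[0,0,0.14,0,0,0,0.45]]]'
python3 - <<'E'
from h import *
np.set_printoptions(precision=4,suppress=True)
c=manip.calibration("wrist");im=manip.snapshot("wrist");M=P("",c);C=-np.array(c["R"]).T@c["t"]
q=M@[.494,-.157,.072,1];q=q[:2]/q[2];print(q,C,manip.get_obs()["tool_pos"])
cv2.circle(im,tuple(int(v) for v in q),3,(0,0,255),1);cv2.imwrite("pics/w4.png",im)
E
```

```text
clock: 10.68
tool_pos: [0.4871, -0.1583, 0.3343]
tool_rot: [0.001, 1.0, -0.001, 0.002]
force: [0.1, -0.0, 1.3]
opening: 0.0419
grasp_force: 0.0
clock: 11.1
tool_pos: [0.4857, -0.1545, 0.1828]
tool_rot: [-0.0, 1.0, 0.004, -0.006]
force: [-1.0, 0.3, -0.9]
opening: 0.0419
grasp_force: 0.0
[250.2736 198.7559] [ 0.407  -0.1558  0.3551] [ 0.4875 -0.1552  0.1867]
```

View pics/w4.png

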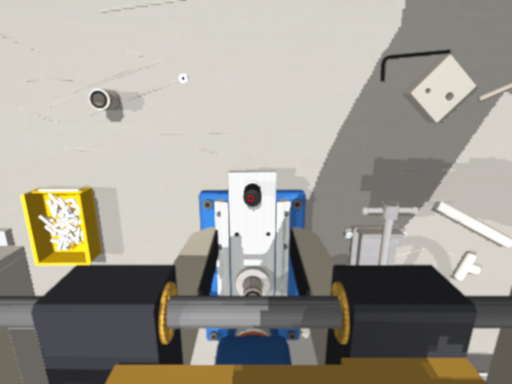

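The knob top is centred at about (252,200), within 2 px of the prediction. Descending and gripping it.

```bash
python3 -m pendant '[[[-0.005,-0.001,0.03,0,0,0,0.45],[-0.005,-0.001,0.06,0,0,0,0.45],[-0.005,-0.001,0.09,0,0,0,0.45],[-0.005,-0.001,0.115,0,0,0,0.45],[-0.005,-0.001,0.126,0,0,0,0.45]]]' 20; python3 -m pendant '[[[0,0,0,0,0,0,0.45],[0,0,0,0,0,0,0.1],[0,0,0,0,0,0,0.1],[0,0,0,0,0,0,0.1],[0,0,0,0,0,0,0.1]]]' 20;python3 -m pendant '[[[0,0,0,0,0,0,0.1],[0,0,0,0,0,0,0.1],[0,0,0,0,0,0,0.1]]]' 20
```

```text
clock: 11.57
tool_pos: [0.4946, -0.1568, 0.0633]
tool_rot: [-0.0, 1.0, 0.001, -0.001]
force: [-0.7, -0.3, -0.2]
opening: 0.0418
grasp_force: 0.0
clock: 11.98
tool_pos: [0.497, -0.1579, 0.0674]
tool_rot: [-0.0, 1.0, 0.0, 0.002]
force: [-0.0, -0.2, -0.5]
opening: 0.0198
grasp_force: 0.0
clock: 12.23
tool_pos: [0.4961, -0.1574, 0.0661]
tool_rot: [-0.0, 1.0, 0.001, 0.001]
force: [-0.1, 1.7, 4.2]
opening: 0.0096
grasp_force: 2.2
```

Run:
```python
from h import *
o=manip.get_obs();print(o["opening"],o["grasp_force"],o["force"])
cv2.imwrite("pics/s5.png",np.hstack([cv2.resize(manip.snapshot("scene")[165:255,210:330],(400,300),interpolation=2),cv2.resize(manip.snapshot("wrist"),(400,300))]))
```

```text
0.009574668305058745 2.242757175117731 [-0.11931416  1.72400263  4.19060999]
```

View pics/s5.png

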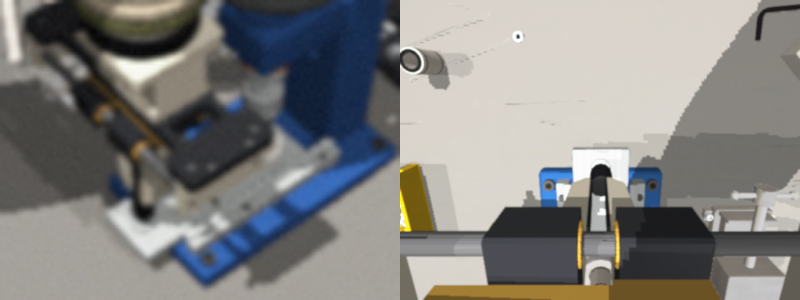

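The wrist view shows the knob at about (600,180), ahead of the fingers toward the robot. The pads have pinched only its back edge. I'll open and re-measure.

```bash
python3 -m pendant '[[[0,0,0,0,0,0,0.45],[0,0,0,0,0,0,0.45],[0,0,0,0,0,0,0.45],[0,0,-0.02,0,0,0,0.45],[0,0,-0.03,0,0,0,0.45]]]'; python3 -m pendant '[[[0,0,-0.02,0,0,0,0.45],[0,0,-0.02,0,0,0,0.45],[0,0,-0.02,0,0,0,0.45]]]'
python3 - <<'E'
from h import *
np.set_printoptions(precision=4,suppress=True)
c=manip.calibration("wrist");im=manip.snapshot("wrist");M=P("",c);C=-np.array(c["R"]).T@c["t"]
print(manip.get_obs()["tool_pos"])
def bl(im,lo,r):
    m=(im.max(2)<60).astype(np.uint8);n,l,s,ce=cv2.connectedComponentsWithStats(m)
    for i in range(1,n):
        if s[i,4]>lo and r(ce[i]): print(s[i],ce[i])
bl(im,60,lambda p:180<p[0]<330 and p[1]<290)
for x in(.46,.47,.48,.49):
    q=M@[x,-.157,.072,1];q2=M@[x,-.157,.042,1];print(x,q[:2]/q[2],q2[:2]/q2[2])
t=manip.snapshot("top");s=manip.snapshot("scene")
cv2.imwrite("pics/w6.png",np.hstack([cv2.resize(im,(400,300)),cv2.resize(t[160:265,200:340],(400,300),interpolation=2)]))
E
```

```text
clock: 12.75
tool_pos: [0.4952, -0.157, 0.0957]
tool_rot: [-0.0, 1.0, 0.001, -0.0]
force: [0.9, -0.8, 0.4]
opening: 0.0383
grasp_force: 0.0
clock: 13.0
tool_pos: [0.4966, -0.1577, 0.1164]
tool_rot: [-0.0, 1.0, 0.0, 0.001]
force: [-0.8, 0.8, -0.5]
opening: 0.0419
grasp_force: 0.0
[ 0.4957 -0.1573  0.1152]
[247 190  21  29 433] [256.8845 203.9561]
[282 231  55  70 757] [301.7503 277.1136]
[172 232  46  67 592] [206.5946 272.3851]
0.46 [254.6242 165.2561] [254.4705 157.6746]
0.47 [254.6145 178.8653] [254.4637 169.8127]
0.48 [254.6051 192.1256] [254.457  181.6748]
0.49 [254.5958 205.0502] [254.4505 193.2702]
```

View pics/w6.png

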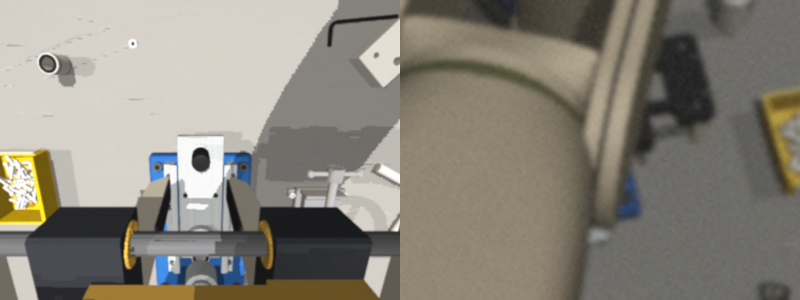

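Wrist view: the knob is upright at about (257,204) full-res, with the slide front edge at row ~173. I'll settle numerically whether the slide moved, and where the fingertips project relative to the knob.

Run:
```python
from h import *
np.set_printoptions(precision=4,suppress=True)
c=manip.calibration("wrist");im=manip.snapshot("wrist");M=P("",c);C=-np.array(c["R"]).T@c["t"]
T=manip.get_obs()["tool_pos"];print("tcp",T)
def pl(uv,z):
    d=np.linalg.solve(M[:,:3],[*uv,1]);return C+d*(z-C[2])/d[2]
for dx in(-.0075,.0075):
    q=M@[T[0]+dx,T[1]+.021,T[2]-.014,1];print("tip inner corner",dx,q[:2]/q[2])
g=im.max(2)
print("col257 rows150-260",g[150:262:2,257]); print("row206",g[206,235:280]); print("row240",g[240,190:320:2])
print("slide front col 235:",g[150:210:2,235]," blue col 200:",(im[150:250:2,200,0].astype(int)-im[150:250:2,200,2]))
w4=cv2.imread("pics/w4.png");print("w4 col 240:",w4.max(2)[150:210:2,240],"blue col 215",(w4[150:250:2,215,0].astype(int)-w4[150:250:2,215,2]))
print("w4 col258",w4.max(2)[150:262:2,258])
```

```text
tcp [ 0.4948 -0.157   0.114 ]
tip inner corner -0.0075 [286.2536 218.915 ]
tip inner corner 0.0075 [285.5738 240.1438]
col257 rows150-260 [215 215 215 215 215 215 215 214 214 215 214 198 181 163 230 246 251 251
 244 247 247  90  25  28  28  31  64  67  61  58  57  52  54  54  52  50
  80 174 247 251 251 251 251 250 251 251 250 250 250 250 250 250 226 180
 180 179]
row206 [251 250 249 249 250 250 251 252 245 177  85  47  54  62  63  64  62  62
  61  62  61  61  61  60  59  58  57  57  56  52  42  55 133 215 239 242
 242 244 245 245 246 245 244 243 241]
row240 [186 185 186 187 186 185 184 184 184 184 179 110  36  32 168 210 178 169
 127 158 177 177 183 243 249 250 251 251 250 249 250 250 250 250 250 250
 250 250 251 249 249 249 251 251 247 212 175 131 158 170  76  21  37  99
 119 119 119 120 119 119 120 119 119 120 119]
slide front col 235: [215 215 215 215 214 214 214 214 214 213 213 213 196 149 227 246 251 250
 251 250 251 251 251 251 251 251 251 251 251 251]  blue col 200: [-13 -13 -12 -11 -12 -12 -12 -14 -14 -14 -15 -14 -14 -14 -14 -14 -14 -13
 -14 -15 -15 -14 -14 -13  18  92 132 161 167 164  62   0  -1  -6  -6  -1
  30 158 168 165  66 -26 -29 -29 -28 -28 -28 -28 -28 -28]
w4 col 240: [215 216 217 216 216 216 216 216 214 213 190 210 252 251 251 251 251 251
 251 251 251 251 251 252 252 251 251 251 251 251] blue col 215 [-14 -13 -15 -15 -14 -15 -14 -14 -13 -14 -15 -15 -15 -15 -14 -15 -15 -14
 -15 -13  24 118 161 168 150  67   9   5   6   6   8  13  23  15  15  20
  34  42  36  -7 -13 -12  -6  -2   0   1   0   2   1   1]
w4 col258 [216 216 215 215 216 216 217 216 215 206 177 221 247 250 250 246 233 218
 104  28  26  45  54  54  55  53  62 125 175 205 247 250 250 250 250 250
 250 250 250 250 250 250 251 251 250 251 251 251 251 251 251 247 210 181
 185 240]
```

Run:
```python
from h import *
np.set_printoptions(precision=4,suppress=True)
c=manip.calibration("wrist");R=np.array(c["R"]);K=np.array(c["K"])
def pl(C,uv,z):
    d=R.T@np.linalg.solve(K,[*uv,1]);return (C+d*(z-C[2])/d[2])[:2]
Cn=-R.T@c["t"];C4=np.array([.407,-.1558,.3551]);print(K[0,0],Cn)
print("now front",pl(Cn,(235,175),.04),"base",pl(Cn,(200,198),.018),"knobtop",pl(Cn,(256.5,211.5),.072),"knob bottom front",pl(Cn,(256.5,192.5),.042))
print("w4 front",pl(C4,(240,171),.04),"base",pl(C4,(215,191),.018),"knobtop",pl(C4,(252,198),.072),"knob bottom front",pl(C4,(252,186.5),.042))
```

```text
307.542999239792 [ 0.4143 -0.1575  0.2855]
now front [ 0.4721 -0.1721] base [ 0.4988 -0.2057] knobtop [ 0.4922 -0.1549] knob bottom front [ 0.4865 -0.1545]
w4 front [ 0.477  -0.1692] base [ 0.5052 -0.199 ] knobtop [ 0.4965 -0.1566] knob bottom front [ 0.4933 -0.1567]
```

Run:
```python
from h import *
np.set_printoptions(precision=4,suppress=True,linewidth=150)
c=manip.calibration("wrist");R=np.array(c["R"]);K=np.array(c["K"])
C=np.array([.4148,-.157,.2365])
for x in(.47,.48,.49,.50):
    for z in(.072,.042):
        q=K@R@(np.array([x,-.157,z])-C);print(x,z,q[:2]/q[2])
s=cv2.imread("pics/s5.png")[:,400:];g=s.max(2);print("s5 col200 full-res rows",[(int(r*1.28),int(g[r,200])) for r in range(145,250,3)])
print("s5 row 195",[(int(k*1.28),int(g[195,k])) for k in range(165,236,3)])
print("s5 row 215",[(int(k*1.28),int(g[215,k])) for k in range(165,236,3)])
im=manip.snapshot("wrist");print("finger col 205",im.max(2)[200:262:3,205]);print("finger col 300",im.max(2)[200:262:3,300])
print(im[225:262:4,205].tolist())
```

```text
0.47 0.072 [252.8443 203.3927]
0.47 0.042 [252.8289 188.8651]
0.48 0.072 [252.8618 219.9462]
0.48 0.042 [252.8442 203.2975]
0.49 0.072 [252.8787 235.9741]
0.49 0.042 [252.859  217.3353]
0.5 0.072 [252.8951 251.5013]
0.5 0.042 [252.8734 230.9942]
s5 col200 full-res rows [(185, 195), (189, 156), (193, 242), (197, 251), (200, 250), (204, 253), (208, 196), (212, 29), (216, 30), (220, 28), (224, 41), (227, 62), (231, 51), (235, 50), (239, 47), (243, 47), (247, 46), (250, 158), (254, 245), (258, 184), (262, 183), (266, 222), (270, 245), (273, 245), (277, 182), (281, 182), (285, 182), (289, 182), (293, 180), (296, 55), (300, 108), (304, 115), (308, 139), (312, 155), (316, 167)]
s5 row 195 [(211, 252), (215, 187), (218, 186), (222, 186), (226, 186), (230, 186), (234, 186), (238, 186), (241, 82), (245, 146), (249, 127), (253, 98), (257, 68), (261, 95), (264, 71), (268, 188), (272, 188), (276, 187), (280, 188), (284, 187), (288, 188), (291, 182), (295, 153), (299, 152)]
s5 row 215 [(211, 43), (215, 42), (218, 44), (222, 43), (226, 42), (230, 45), (234, 120), (238, 108), (241, 23), (245, 174), (249, 181), (253, 202), (257, 207), (261, 201), (264, 25), (268, 107), (272, 122), (276, 49), (280, 43), (284, 43), (288, 43), (291, 43), (295, 43), (299, 42)]
finger col 205 [127 212 232 230 147 107 123 170 234 230 185 187 184 184 184 184 184 184 121 119 107]
finger col 300 [131 150 157 137  95 173 180 181 174 120 120 119 119 119 119 120 118 112  95  65  38]
[[233, 144, 65], [181, 172, 170], [159, 178, 187], [156, 176, 184], [156, 176, 184], [155, 175, 184], [155, 175, 183], [118, 132, 139], [101, 114, 119], [87, 98, 103]]
```

The slide has not moved, and the knob top is at x≈0.493. The upward force while closing, with the fingers at 9.6 mm, suggests the pads only pinched the knob's top edge. I'll try again lower.

```bash
python3 -m pendant '[[[0.001,0.001,0.025,0,0,0,0.4],[0.002,0.001,0.045,0,0,0,0.4],[0.002,0.001,0.051,0,0,0,0.4],[0.002,0.001,0.055,0,0,0,0.4],[0.002,0.001,0.057,0,0,0,0.4]]]' 20; python3 -m pendant '[[[0,0,0,0,0,0,0.4],[0,0,0,0,0,0,0.22],[0,0,0,0,0,0,0.22],[0,0,0,0,0,0,0.22]]]' 20;python3 -m pendant '[[[0,0,0,0,0,0,0.18],[0,0,0,0,0,0,0.18],[0,0,0,0,0,0,0.18]]]' 20
```

```text
clock: 13.67
tool_pos: [0.4932, -0.1561, 0.0578]
tool_rot: [-0.0, 1.0, 0.001, -0.0]
force: [-0.6, 0.1, -0.3]
opening: 0.0375
grasp_force: 0.0
clock: 14.0
tool_pos: [0.4943, -0.1566, 0.0593]
tool_rot: [-0.0, 1.0, 0.001, 0.001]
force: [-0.5, -0.5, -0.5]
opening: 0.0227
grasp_force: 0.0
clock: 14.25
tool_pos: [0.4942, -0.1554, 0.0591]
tool_rot: [-0.0, 1.0, 0.002, 0.001]
force: [-0.5, 5.7, 3.9]
opening: 0.0179
grasp_force: 20.0
```

The knob is gripped (17.9 mm, 20 N). Pulling gently.

```bash
python3 -m pendant '[[[0.0005,0,0,0,0,0,0.1],[0.0015,0,0,0,0,0,0.1],[0.003,0,0,0,0,0,0.1],[0.005,0,0,0,0,0,0.1],[0.0075,0,0,0,0,0,0.1]]]' 25; python3 -m pendant '[[[0.0025,0,0,0,0,0,0.1],[0.005,0,0,0,0,0,0.1],[0.0075,0,0,0,0,0,0.1],[0.01,0,0,0,0,0,0.1],[0.0125,0,0,0,0,0,0.1]]]'; python3 -m pendant '[[[0.0025,0,0,0,0,0,0.1],[0.005,0,0,0,0,0,0.1],[0.0075,0,0,0,0,0,0.1],[0.01,0,0,0,0,0,0.1],[0.0125,0,0,0,0,0,0.1]]]'
```

```text
clock: 14.67
tool_pos: [0.4873, -0.1554, 0.0592]
tool_rot: [-0.0, 1.0, 0.001, 0.001]
force: [3.2, 5.6, 1.2]
opening: 0.0178
grasp_force: 25.0
clock: 15.08
tool_pos: [0.4747, -0.1554, 0.0591]
tool_rot: [-0.0, 1.0, 0.001, 0.001]
force: [2.8, 4.7, 1.0]
opening: 0.0178
grasp_force: 25.0
clock: 15.5
tool_pos: [0.4622, -0.1554, 0.0591]
tool_rot: [-0.0, 1.0, 0.001, 0.001]
force: [2.4, 5.1, 1.9]
opening: 0.0182
grasp_force: 25.0
```

```bash
python3 -m pendant '[[[0.0025,0,0,0,0,0,0.1],[0.005,0,0,0,0,0,0.1],[0.0075,0,0,0,0,0,0.1],[0.01,0,0,0,0,0,0.1],[0.0125,0,0,0,0,0,0.1]]]'; python3 -m pendant '[[[0.0025,0,0,0,0,0,0.1],[0.005,0,0,0,0,0,0.1],[0.0075,0,0,0,0,0,0.1],[0.01,0,0,0,0,0,0.1],[0.0125,0,0,0,0,0,0.1]]]'; python3 -m pendant '[[[0.0015,0,0,0,0,0,0.1],[0.003,0,0,0,0,0,0.1],[0.0045,0,0,0,0,0,0.1],[0.0055,0,0,0,0,0,0.1],[0.006,0,0,0,0,0,0.1]]]'
```

```text
clock: 15.92
tool_pos: [0.4497, -0.1555, 0.0591]
tool_rot: [-0.0, 1.0, 0.001, 0.001]
force: [2.8, 4.9, 2.5]
opening: 0.018
grasp_force: 25.0
clock: 16.33
tool_pos: [0.4372, -0.1555, 0.0591]
tool_rot: [-0.0, 1.0, 0.001, 0.001]
force: [2.8, 5.7, 1.4]
opening: 0.0176
grasp_force: 25.0
clock: 16.75
tool_pos: [0.4311, -0.1555, 0.0591]
tool_rot: [-0.0, 1.0, 0.001, 0.001]
force: [2.3, 5.3, 0.6]
opening: 0.0174
grasp_force: 25.0
```

```bash
python3 -m pendant '[[[0.0005,0,0,0,0,0,0.1],[0.001,0,0,0,0,0,0.1],[0.0015,0,0,0,0,0,0.1],[0.002,0,0,0,0,0,0.1]]]'
```

```text
clock: 17.08
tool_pos: [0.4292, -0.1555, 0.0591]
tool_rot: [-0.0, 1.0, 0.001, 0.001]
force: [3.6, 5.5, 2.5]
opening: 0.0181
grasp_force: 25.0
```

```bash
python3 -m pendant '[[[0.0005,0,0,0,0,0,0.1],[0.001,0,0,0,0,0,0.1],[0.0015,0,0,0,0,0,0.1]]]'; python3 -m pendant '[[[0.0005,0,0,0,0,0,0.1],[0.001,0,0,0,0,0,0.1]]]'
```

```text
clock: 17.33
tool_pos: [0.4291, -0.1556, 0.0592]
tool_rot: [-0.0, 1.0, 0.001, 0.003]
force: [12.7, 5.5, -5.3]
opening: 0.0176
grasp_force: 25.0
clock: 17.5
tool_pos: [0.429, -0.1555, 0.0593]
tool_rot: [-0.0, 1.0, 0.001, 0.004]
force: [18.7, 4.4, -10.9]
opening: 0.0178
grasp_force: 25.0
```

At the stop (18.7 N). Relax, release, lift away.

```bash
python3 -m pendant '[[[-0.001,0,0,0,0,0,0.1],[-0.002,0,0,0,0,0,0.1],[-0.002,0,0,0,0,0,0.1]]]'; python3 -m pendant '[[[0,0,0,0,0,0,0.25],[0,0,0,0,0,0,0.4],[0,0,0,0,0,0,0.4],[0,0,0,0,0,0,0.4],[0,0,0,0,0,0,0.4]]]'; python3 -m pendant '[[[0,0,-0.015,0,0,0,0.4],[0,0,-0.035,0,0,0,0.4],[0,0,-0.06,0,0,0,0.4],[0.03,0,-0.09,0,0,0,0.4],[0.06,0,-0.1,0,0,0,0.4]]]'; python3 -m pendant '[[[0,0.03,-0.03,0,0,0,0.4],[0,0.06,-0.06,0,0,0,0.4],[0,0.1,-0.09,0,0,0,0.4],[0,0.14,-0.12,0,0,0,0.4],[0,0.18,-0.12,0,0,0,0.4]]]'
python3 - <<'E'
from h import *
np.set_printoptions(precision=4,suppress=True)
t=manip.snapshot("top");s=manip.snapshot("scene");cv2.imwrite("pics/t7.png",t);cv2.imwrite("pics/s7.png",s)
for n,im in(("top",t),("scene",s)):
    m=(im.max(2)<75).astype(np.uint8);nn,l,st,ce=cv2.connectedComponentsWithStats(m)
    M=P(n);q=M@[.429,-.1565,.057,1];q=q[:2]/q[2];b=M@[.543,-.1565,.064,1];b=b[:2]/b[2];b0=M@[.543,-.1565,.04,1];b0=b0[:2]/b0[2]
    print(n,"exp knob",q,"bushing top/nest",b,b0,[(st[i][:].tolist(),ce[i].round(1)) for i in range(1,nn) if st[i,4]>15 and np.hypot(*(ce[i]-q))<25])
    x,y=b.astype(int);print(im[y-10:y+22:2,x-14:x+16:2].max(2))
E
```

```text
clock: 17.75
tool_pos: [0.4291, -0.1555, 0.0591]
tool_rot: [-0.0, 1.0, 0.001, 0.002]
force: [4.8, 5.4, 0.0]
opening: 0.0176
grasp_force: 25.0
clock: 18.17
tool_pos: [0.4275, -0.1564, 0.0583]
tool_rot: [-0.0, 1.0, 0.001, 0.0]
force: [-0.2, -0.9, -0.2]
opening: 0.0364
grasp_force: 0.0
clock: 18.58
tool_pos: [0.3687, -0.1572, 0.1618]
tool_rot: [-0.001, 1.0, -0.0, 0.002]
force: [0.1, -1.5, 0.8]
opening: 0.037
grasp_force: 0.0
clock: 19.0
tool_pos: [0.3684, 0.0099, 0.2802]
tool_rot: [0.001, 1.0, 0.0, 0.003]
force: [2.0, -0.7, 0.8]
opening: 0.0373
grasp_force: 0.0
top exp knob [265.6748 258.4499] bushing top/nest [256.3351 214.1446] [256.3683 218.7367] [([262, 254, 7, 10, 58], array([265.2, 258.8]))]
[[157 135 134 137 136 137 138 135 129 117 116 135 168 163 150]
 [155 134 138 137 136 136 138 133 131 121 118 122 164 164 148]
 [161 142 135 134 134 136 135 135 132 127 121 113 160 168 151]
 [165 138 134 140 137 143 135 117 139 158 157 143 152 149 121]
 [165 148 155 167 161 147 106  85  85 135 167 157 146 159 132]
 [163 159 163 168 165 134  91  98  75 117 179 165 145 165 161]
 [158 145 163 160 
[... 1062 characters left out ...]
0 177]
 [177 199 207 205 187 157 114 145 121 151 181 174 178 179 180]
 [186 214 214 177 156 160 114 131 121 136 200 187 175 177 178]
 [206 210 171 178 226 184 132 146 137 136 184 204 186 178 178]
 [180 167 198 223 242 160 138 161 138 135 210 217 217 192 177]
 [189 222 221 216 242 200 143 162 147 195 243 213 227 218 190]
 [224 224 221 210 230 240 211 193 216 241 230 193 222 221 214]
 [222 223 223 219 191 208 237 239 234 213 176 214 221 220 216]
 [221 223 224 223 214 192 190 189 190 192 203 213 221 212 182]
 [223 221 221 221 224 225 222 218 219 211 218 216 206 208 192]
 [222 221 220 223 224 222 221 213 221 218 210 205 207 170 125]
 [220 222 223 223 222 217 213 221 210 190 209 193 143 127 162]]
```

The knob sits at its fully-out position in both views. The bushing shows as an upright column centred in the bright nest ring, and the robot is clear.

```bash
python3 -m pendant '[[[0,0,0,0,0,0,0.4],[0,0,0,0,0,0,0.4],[0,0,0,0,0,0,0.4]]]'; python3 -c "
from workcell import manip;print(manip.job_done())"
```

```text
clock: 19.35
tool_pos: [0.3672, 0.0085, 0.275]
tool_rot: [0.001, 1.0, 0.001, -0.001]
force: [0.1, -0.1, -0.4]
opening: 0.0373
grasp_force: 0.0
the job is handed in; nothing more can be done
None
```

I wound the press open to the felt stop (about 9 N over free running at the crank), eased it back a quarter turn, pulled the slide fully out with the bushing upright in its nest, released everything and handed the job in at 19.4 s; my first grip on the knob missed its hold and I repeated it lower.

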